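# Lock the feed carriage with its pin, found by feel

### The arm

A 6-joint arm with a two-finger parallel gripper is mounted at the origin on a cart in front of the work surface, level with it; the furniture and walls round the work are solid. World frame = base frame: x ahead of the robot, y to its left, z up, the work surface at z = 0. Lengths are in mm, angles in rad, forces in N, time in s.
With the tool pointing down it reaches from about 350 to 975 mm from the base axis. Payload 7.1 kg.
Tool frame: the origin (TCP) lies midway between the tips of the shut fingers; the grasp point (between the pads) lies pinch_z behind it (pinch_z is the distance from the TCP to the grasp point, in mm); z points along the fingers, y is the line along which they close (so a half turn about z gives the same grasp; the last joint's range is limited). The gripper opens to 88 mm and grips with 3 to 60 N. Pads are 20 mm wide; open, the fingers measure 115 mm over their backs; the gripper's body (75 mm by 178 mm) begins 61 mm behind the grasp point.
Start: joints at [-1.264, 0.423, 1.63, -0, 1.089, -0.019], TCP at [200.059, -592.099, 222.675] pointing down, gripper open.
Joint ranges: [-3, 3], [-0.9, 2.11], [0.09, 2.58], [-1.31, 4.45], [0.11, 2.69], [-2.54, 2.54]. Speed limits (rad/s): [2.39, 2.39, 3.01, 3.14, 3.14, 3.14].

### API

Orientations are given as a rotation vector (axis times angle).
In Python, from workcell import get_obs, get_image, close_job, pinch_z gives the robot as it stands.
- The arm moves only by the tool jog_arm, never from a script. Its argument "commands" is a list of rows, each a list of 3 entries, a list of its own where there are three numbers: the gripper command: -1 is shut, 1 is fully open, values between are in proportion, then the shift along the tool's x, y, z as a fraction of full scale, then the turn, a rotation vector about the tool's x, y, z as a fraction of full scale. In form: [[gripper, [tx, ty, tz], [rx, ry, rz]], ...]. A call has 1 to 10 rows; each row shifts and turns the commanded pose from where the row before left it, along the tool's axes as they then stand; what a row does not reach is not made up. Full scale, the value 1, is 0.1 m for a shift and 45 degrees for a turn. A row lasts 1/10 s, in which the tool goes at most 50 mm and 8.59 degrees, less where a joint would pass 70% of its speed; a pose out of reach is approached as far as the arm can. A call with a number of a shift or a turn outside -1 to 1 is refused whole. A call with a gripper value outside its range is refused whole. The fingers move at their own pace and stop on an object; the grip force is fixed at half the most. Time passes only in rows, so rows that do not move let the fingers close. It gives the time, the measured TCP pose, the force, the opening and the grip force at its end, in the units of the state.
- get_obs(): the state, without advancing time (a new reading comes with each control period).
- get_image(name): name is "scene" or "top" or "wrist"; returns a dict with "image" (420x560x3 uint8, blue, green, red), "z_map" (420x560 float32, mm along the optical axis (not along the pixel's ray), 0 where there is no reading), "intrinsics" (3x3 intrinsics, pixels), "eye" and "orientation" of the camera in the world; the wrist camera has in their place "mount" (4x4, takes a point from camera to tool coordinates, whose origin is the TCP and whose axes are the flange's). Camera axes: x right, y down, z forward; pixel columns grow to the right and rows downward; lengths in mm; the calibration is good to about 2 mm. A picture is of the moment at which its call begins: read the wrist's pose just before it.
- close_job(): hands the job in; it is judged then, once.
The state is a dict: "t": time; "qpos": joint angles; "qvel": joint speeds; "joint_torque": joint torques, N m; "ee_pos": TCP position; "orientation": TCP orientation; "ft_force": force on the tool from outside, world axes, zero at the start; "moment": the same for the moment, N m; "width": finger opening in mm; "grasp_force": force on a finger pad.
Only numpy, scipy, OpenCV 4.12 (cv2) and the standard library are available. Lean on these libraries where they do the work, as an engineer would, in place of code of your own. Each camera call takes 0.05 s, during which the arm holds its last target. There are 200 camera calls.

### The job

Take the red-handled locking pin out of its wooden stand, lower it upright into the slot of the green feed unit at the end with the red dot until its tip rests on the hidden carriage, then slide it along the slot under a light press until it drops into the carriage's hidden socket. Push it fully home so its collar sits flat on the cover plate, let go, and never press on the unit with more than 40 N. Leave the other things on the bench alone.

Things in the scene. Friction and masses are not known exactly. Their poses are not given: they have to be found in the camera images.
- lock_pin: Locking pin, 112 mm tall, 120 g, upright in its stand. Origin: centre of the tip's underside, z up the pin. Round steel shaft 10 mm thick, z 0 to 50 mm, lowest 3 mm tapered to 6 mm; dark collar 24 mm across, z 50 to 56; flat red handle z 56 to 112, 28 mm wide along x, 16 mm thick along y (grip across the 16 mm, near z = 90). Its yaw does not matter in slot or socket.
- pin_stand: Fixed wooden block 64 x 64 x 56 mm with a 13 mm vertical hole through its middle in which the pin stands, collar resting on the block's top, tip 6 mm above the bench. Origin at the centre of the underside, z up. Lift the pin 50 mm or more to clear it.
- feed_unit: Fixed green casting with an bare metal cover plate: 110 mm along its x (153 over the bolted feet), 200 mm along y (222 with a screw boss at its -y end), cover top at z = 60 mm. Origin: centre of the underside, z up. The cover has one straight through slot along y in its middle, 13 mm wide, y = -45 to +45 mm; a flat red dot at y = +59 mm marks its start end.
- slot_start (a point): Point on the slot's centre line level with the cover's top, 7 mm inside its red-dot end (unit frame y = +38 mm). Lower the tip here. Axes as the feed unit's; the slot runs from here along -y. Under the slot, 22 mm below the cover's top (unit z = 38 mm), lies the flat black top of the clamped carriage; it does not move under permitted forces.
- slot_mid (a point): Middle of the slot, level with the cover's top, axes as the unit's. The carriage's one socket (14 mm across the slot, 15 mm along it, 30 mm deep) is centred across the slot, at an unknown place from 33 mm on the -y side to 10 mm on the +y side of this point; a skin of black grease without resistance hides it. Elsewhere the carriage is plain.
- pin_tip (a point): Centre of the underside of the pin's tip (the pin's origin). With the tip on the carriage the collar stands 28 mm above the cover; in the socket the pin drops those 28 mm, and fully home the collar lies on the cover with the tip at unit z = 10 mm.
- parts_tin: Bystander: shallow round metal dish with screws, 92 mm across, 22 mm high, origin under its centre.
- pill_0: Bystander: small white bottle with a black cap, 46 mm across, 76 mm high, origin under its centre.
- pill_1: Bystander: a second such small white bottle with a black cap, 46 mm across, 76 mm high, origin under its centre.
- spray_0: Bystander: white bottle with a blue cap, 53 mm across, 132 mm high, origin under its centre.
- spray_1: Bystander: a second such white bottle with a blue cap, 53 mm across, 132 mm high, origin under its centre.
- pliers_0: Bystander: red-handled pliers lying flat, 177 x 56 x 12 mm, origin under the centre.
- spanner_3: Bystander: steel combination spanner lying flat, 232 x 38 x 11 mm, origin under the centre.

How it is judged (in metres and radians):
On the way, in this order (a step that is already met when the one before it is completed fails the run):
1. the locking pin is lifted clear of its stand (z of pin_tip in the frame of pin_stand above 0.056 m), for 0.1 s.
2. the pin's tip rests on the carriage in the red-dot end of the slot (within 25 mm of that end of its travel), upright (z of pin_tip in the frame of feed_unit between 0.034 and 0.0405 m and y of pin_tip in the frame of feed_unit between 0.02 and 0.045 m and contact force between lock_pin and feed_unit above 0.3 N and angle between lock_pin's own z axis and vertical below 0.2 rad), for 0.1 s.
At the end, for the whole second after the job is handed in: the locking pin stands upright (within 0.06 rad) in the carriage's socket inside the feed unit's slot, fully home with its collar within 2.5 mm of the cover plate, released and at rest (z of pin_tip in the frame of feed_unit below 0.0125 m and horizontal distance between pin_tip and slot_mid below 0.045 m and angle between lock_pin's own z axis and vertical below 0.06 rad and linear speed of lock_pin below 0.01 m/s); the robot touches nothing.
It fails at once if the pin presses on the feed unit or its carriage with more than 40 N (contact force between lock_pin and feed_unit above 40 N).
It fails at once if the arm or the fingers push on the feed unit with more than 40 N (contact force between any of the arm, the fingers and feed_unit above 40 N).
It fails at once if a bystander (tin, small bottle, blue-capped bottle, pliers or spanner) is moved more than 30 mm (distance of any of parts_tin, pill_0, pill_1, spray_0, spray_1, pliers_0, spanner_3 from where it was at the start of the episode above 0.03 m).
It also fails if it takes over 64 s, if anything falls off the work surface, if the arm or the gripper's body presses on something with over 40 N, if the wrist force passes 120 N, or if a joint passes its speed limit or range.

## Working session

There is one attempt and no reset: what is moved stays moved. The work goes in short steps, Python scripts to look and compute and a tool call to move; the robot and the scene stay as the last step left them, time stands still between calls to the robot, and variables do not carry over. Pictures are saved under pics/ and viewed, at most 10 in all, crops included, and the job is handed in when it is done.

Besides the shell and the picture viewer there is one more tool, called after "Call:" as name(argument=value, ...) on one line, values as JSON. jog_arm: Moves the arm, as the interface text tells. Its arguments: {"type":"object","properties":{"commands":{"type":"array","items":{"type":"array"}}},"required":["commands"]}

```bash
mkdir -p pics; ls
cat > h.py <<'E'
import numpy as np, cv2
from workcell import *
from scipy.spatial.transform import Rotation as R
def rot(o):
    o=np.array(o,float)
    return o if o.shape==(3,3) else (R.from_rotvec(o).as_matrix() if o.size==3 else R.from_quat(o).as_matrix())
def grab(n):
    o=get_obs(); d=get_image(n)
    if n=='wrist':
        M=np.array(d['mount']); Rt=rot(o['orientation'])
        d['Rc']=Rt@M[:3,:3]; d['p']=Rt@M[:3,3]+np.array(o['ee_pos'])
    else:
        d['Rc']=rot(d['orientation']); d['p']=np.array(d['eye'],float)
    return d
def ray(d,uv,z):
    uv=np.atleast_2d(np.array(uv,float)); K=np.array(d['intrinsics'])
    v=np.c_[(uv-K[:2,2])/[K[0,0],K[1,1]],np.ones(len(uv))]@d['Rc'].T
    return d['p']+v*((z-d['p'][2])/v[:,2])[:,None]
def cloud(d):
    K=np.array(d['intrinsics']); z=d['z_map']; v,u=np.mgrid[:z.shape[0],:z.shape[1]]
    P=np.stack([(u-K[0,2])/K[0,0]*z,(v-K[1,2])/K[1,1]*z,z],-1)
    return P@d['Rc'].T+d['p']
E
python3 - <<'E'
from h import *
print(get_obs(), pinch_z)
for n in('top','scene'):
    d=grab(n); cv2.imwrite(f'pics/{n}.png',d['image']); print(n,d['orientation'],d['eye'],d['intrinsics'])
    np.savez(n+'.npz',**{k:np.array(v) for k,v in d.items()})
E
```

```text
pics
{'t': 0.0, 'qpos': array([-1.26400791e+00,  4.23781541e-01,  1.63068208e+00,  3.11985026e-05,
        1.08862435e+00, -1.90047553e-02]), 'qvel': array([ 7.87560078e-04,  3.83444038e-05, -7.72445450e-04, -8.67344412e-05,
       -1.52076324e-04,  4.59223090e-04]), 'joint_torque': array([-1.64549027e-03, -5.44638956e+01, -2.73671025e+01,  6.43301150e-02,
        2.27194384e-02, -1.09589748e-04]), 'ee_pos': array([ 199.89917479, -591.58227584,  221.94184498]), 'orientation': array([-3.09854269e+00, -5.09231363e-01,  2.93720903e-04]), 'ft_force': array([-0.23904743,  0.47409094, -0.71154259]), 'moment': array([-0.05228232, -0.01432394,  0.01969113]), 'grasp_force': 0.0, 'width': 87.88794260951282} 18.700000000000003
top [-2.20093278  2.16213826 -0.09063502] [ 456.07924373   38.24933737 1396.18804839] [[416.92678796   0.         277.62484486]
 [  0.         416.92678796 201.14590732]
 [  0.           0.           1.        ]]
scene [-1.00105582  2.21001332 -1.23842135] [-208.62075563  687.84938736  675.99022093] [[446.74614182   0.         278.0432955 ]
 [  0.         446.74614182 212.22767454]
 [  0.           0.           1.        ]]
```

View pics/top.png

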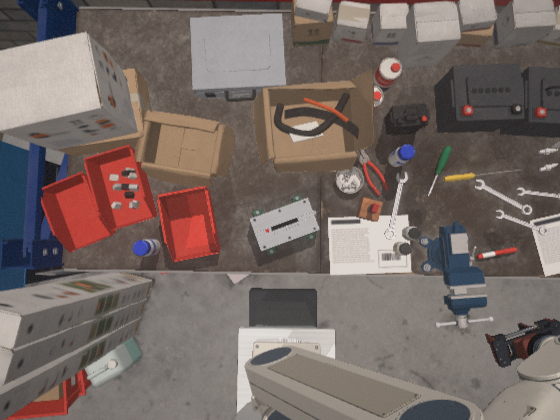

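View pics/scene.png

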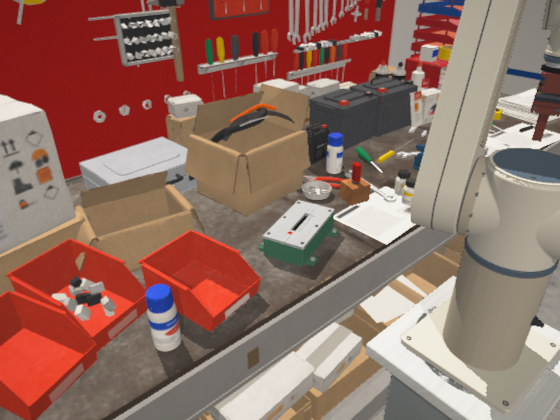

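The top view shows the pin and stand at about (370,208). The feed unit is at about (284,226), with its red dot near (268,230) and the slot running to the right. Pliers are at (372,172), the tin at (348,182) and the spanner at (397,205).

Run:
```python
from h import *
d=dict(np.load('top.npz')); im=d['image']
hsv=cv2.cvtColor(im,cv2.COLOR_BGR2HSV)
def comps(m,x0,y0,x1,y1,z,tag,mn=3):
    n,l,s,c=cv2.connectedComponentsWithStats(m[y0:y1,x0:x1].astype(np.uint8))
    for i in range(1,n):
        if s[i,4]>=mn: print(tag,c[i]+[x0,y0],s[i],ray(d,c[i]+[x0,y0],z)[0].round(1))
red=((hsv[...,0]<8)|(hsv[...,0]>172))&(hsv[...,1]>140)&(hsv[...,2]>70)
comps(red,355,190,386,225,118,'pin'); comps(red,255,215,285,240,60,'dot')
P=cloud(d)
Z=P[...,2]
top=((Z>52)&(Z<68)); top[:195]=0; top[258:]=0; top[:,:245]=0; top[:,325:]=0
pts=P[top][:,:2].astype(np.float32); print(len(pts), cv2.minAreaRect(pts), np.median(Z[top]))
dark=(hsv[...,2]<70); comps(dark,262,212,310,240,60,'slot',10)
m=dark[212:240,262:310]; v,u=np.nonzero(m)
# pin handle / stand cloud
s=(Z>95)&(Z<135); s[:190]=0;s[225:]=0;s[:,:352]=0;s[:,390:]=0
if s.any(): print('handle',s.sum(),P[s].mean(0), cv2.minAreaRect(P[s][:,:2].astype(np.float32)))
s=(Z>48)&(Z<64); s[:190]=0;s[225:]=0;s[:,:352]=0;s[:,390:]=0
print('stand',s.sum(),cv2.minAreaRect(P[s][:,:2].astype(np.float32)))
crop=np.hstack([cv2.resize(im[180:260,240:320],None,fx=5,fy=5,interpolation=2),cv2.resize(im[160:240,340:420],None,fx=5,fy=5,interpolation=2)])
cv2.imwrite('pics/crop.png',crop)
```

```text
pin [376.875  191.6875] [19  0  6  5 16] [ 593.8 -269.7  118. ]
pin [374.78571429 207.47619048] [17 13  7 10 42] [ 544.9 -263.2  118. ]
dot [267.16666667 230.16666667] [11 14  3  3  6] [470.1  67.5  60. ]
2011 ((490.20855712890625, 13.804458618164062), (109.74866485595703, 199.84051513671875), 21.15972137451172) 60.72266022864392
slot [284.24675325 223.62337662] [10  6 26 12 77] [492.   13.2  60. ]
handle 63 [ 542.30663809 -260.88899122  115.4101887 ] ((543.0186157226562, -262.5712585449219), (16.62297248840332, 27.05575942993164), 72.80660247802734)
stand 323 ((543.720458984375, -262.7922058105469), (64.50825500488281, 64.68128967285156), 75.6208267211914)
```

View pics/crop.png

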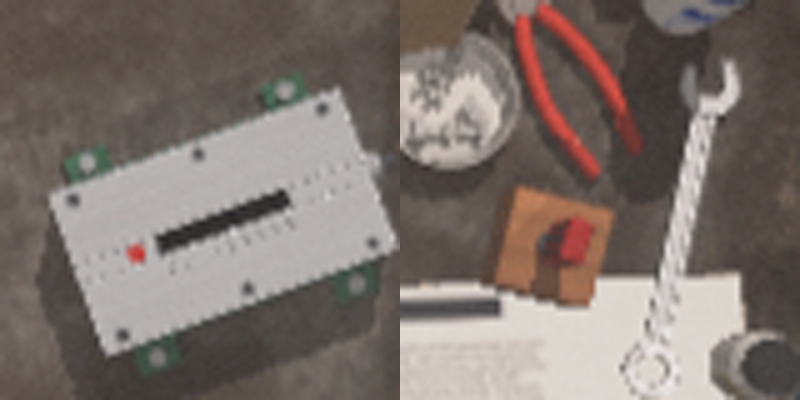

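Call:
jog_arm(commands=[[1,[0,0,-0.4],[0,0,0]],[1,[0.1,-0.04,-0.3],[0,0,0]],[1,[0.4,-0.18,0],[0,0,0]],[1,[0.4,-0.18,0],[0,0,0]],[1,[0.4,-0.18,0],[0,0,0]],[1,[0.4,-0.18,0],[0,0,0]],[1,[0.4,-0.18,0],[0,0,0.19]],[1,[0.4,-0.18,0],[0,0,0.19]],[1,[0,0,0],[0,0,0.19]],[1,[0,0,0],[0,0,0.19]]])

```text
t: 1.1
ee_pos: [404.5, -411.0, 292.2]
orientation: [-3.113, 0.419, 0.001]
ft_force: [-1.0, -0.4, 0.2]
width: 87.9
grasp_force: 0.0
```

```bash
cat >> h.py <<'E'
def togo(p,yaw=None):
    "tool-axis shift (mm) to bring TCP to p, current yaw/tilt, turn deg about tool z to reach yaw (deg, tool y)"
    o=get_obs(); T=rot(o['orientation']); y=np.degrees(np.arctan2(T[1,1],T[0,1]))
    tilt=np.degrees(np.arccos(-T[2,2]))
    print('t',o['t'],'pos',np.round(o['ee_pos'],1),'yaw',y.round(2),'tilt',tilt.round(2),'z',T[:,2].round(4),'q',o['qpos'].round(2),'F',o['ft_force'].round(1),'w',round(o['width'],1))
    print('shift',(T.T@(np.array(p)-o['ee_pos'])).round(1), 'turn deg' ,None if yaw is None else -(yaw-y))
E
python3 - <<'E'
from h import *
togo([543.4,-262.7,200],-105)
E
```

```text
t 1.1 pos [ 404.5 -411.   292.2] yaw -105.32 tilt 0.05 z [-6.e-04  6.e-04 -1.e+00] q [-0.81  0.28  1.67 -0.    1.19  1.02] F [-1.  -0.4  0.2] w 87.9
shift [  94.9 -179.7   92.2] turn deg -0.316282561578646
```

Call:
jog_arm(commands=[[1,[0.19,-0.36,0],[0,0,0]],[1,[0.19,-0.36,0],[0,0,0]],[1,[0.19,-0.36,0.2],[0,0,0]],[1,[0.19,-0.36,0.2],[0,0,0]],[1,[0.19,-0.36,0.2],[0,0,0]],[1,[0,0,0.2],[0,0,0]],[1,[0,0,0],[0,0,0]]])

```text
t: 1.8
ee_pos: [540.9, -261.3, 209.5]
orientation: [-3.113, 0.41, 0.009]
ft_force: [-0.3, -0.5, -0.5]
width: 87.8
grasp_force: 0.0
```

Run:
```python
from h import *
togo([543.4,-262.7,200],-105)
d=grab('wrist'); im=d['image']; cv2.imwrite('pics/w1.png',im)
P=cloud(d); Z=P[...,2]; near=np.hypot(P[...,0]-543,P[...,1]+263)
s=(Z>104)&(Z<120)&(near<30); print(s.sum(),cv2.minAreaRect(P[s][:,:2].astype(np.float32)),np.median(Z[s]))
s=(Z>50)&(Z<60)&(near<50); print(s.sum(),cv2.minAreaRect(P[s][:,:2].astype(np.float32)))
```

```text
t 1.8 pos [ 540.9 -261.3  209.5] yaw -104.99 tilt 0.35 z [-0.0055  0.0027 -1.    ] q [-0.47  0.41  1.69 -0.    1.05  1.36] F [-0.3 -0.5 -0.5] w 87.8
shift [2.9 0.7 9.5] turn deg 0.00620037151560382
759 ((544.728515625, -262.5836486816406), (16.50226402282715, 27.88350486755371), 71.4977035522461) 118.2202086682795
3624 ((544.3040771484375, -262.583740234375), (64.01166534423828, 64.55774688720703), 76.0400390625)
```

View pics/w1.png

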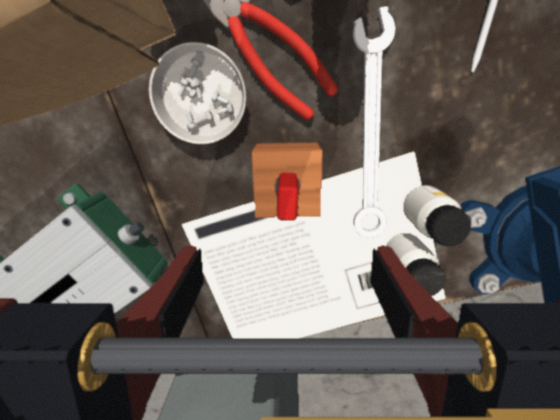

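The wrist view shows the red handle at about (288,197) on its stand, with both fingers clear of it. I'll correct a few mm and go down.

Call:
jog_arm(commands=[[1,[0.038,0,0.2],[0,0,0.07]],[1,[0,0,0.3],[0,0,0]],[1,[0,0,0.3],[0,0,0]],[1,[0,0,0.3],[0,0,0]],[1,[0,0,0.1],[0,0,0]],[1,[0,0,0],[0,0,0]]])

```text
t: 2.45
ee_pos: [545.1, -264.8, 92.3]
orientation: [-3.101, 0.501, 0.003]
ft_force: [0.1, -0.2, -0.5]
width: 87.9
grasp_force: 0.0
```

Run:
```python
from h import *
togo([544.5,-262.6,77.5],-108.3)
```

```text
t 2.45 pos [ 545.1 -264.8   92.3] yaw -108.34 tilt 0.1 z [-1.5e-03  7.0e-04 -1.0e+00] q [-0.47  0.57  1.75 -0.    0.83  1.42] F [ 0.1 -0.2 -0.5] w 87.9
shift [-1.2 -2.  14.8] turn deg -0.04156031867384513
```

Call:
jog_arm(commands=[[1,[-0.012,-0.02,0.14],[0,0,0]],[1,[0,0,0],[0,0,0]],[-1,[0,0,0],[0,0,0]],[-1,[0,0,0],[0,0,0]],[-1,[0,0,0],[0,0,0]],[-1,[0,0,0],[0,0,0]],[-1,[0,0,0],[0,0,0]],[-1,[0,0,0],[0,0,0]],[-1,[0,0,0],[0,0,0]],[-1,[0,0,0],[0,0,0]]])

```text
t: 3.45
ee_pos: [545.3, -262.0, 78.6]
orientation: [-3.102, 0.499, 0.0]
ft_force: [0.3, 0.7, -0.4]
width: 27.5
grasp_force: 0.0
```

Run:
```python
from h import *
togo([544.5,-262.6,77.5],-108.3)
```

```text
t 3.45 pos [ 545.3 -262.    78.6] yaw -108.27 tilt 0.01 z [-1.e-04  1.e-04 -1.e+00] q [-0.47  0.59  1.76  0.    0.8   1.42] F [ 0.3  0.7 -0.4] w 27.5
shift [-0.6  0.8  1.1] turn deg 0.026084534976263285
```

Call:
jog_arm(commands=[[-1,[0,0,0],[0,0,0]],[-1,[0,0,0],[0,0,0]],[-1,[0,0,0],[0,0,0]],[-1,[0,0,0],[0,0,0]],[-1,[0,0,0],[0,0,0]]])

```text
t: 3.95
ee_pos: [545.3, -262.1, 78.6]
orientation: [-3.102, 0.499, 0.0]
ft_force: [1.2, 0.4, -1.0]
width: 16.0
grasp_force: 30.0
```

Call:
jog_arm(commands=[[-1,[0,0,-0.1],[0,0,0]],[-1,[0,0,-0.3],[0,0,0]],[-1,[0,0,-0.3],[0,0,0]],[-1,[0,0,-0.3],[0,0,0]],[-1,[0,0,0],[0,0,0]],[-1,[-0.2,-0.34,0],[0,0,0]],[-1,[-0.2,-0.34,0],[0,0,0]],[-1,[-0.2,-0.34,0],[0,0,0]],[-1,[-0.2,-0.34,0],[0,0,0]],[-1,[-0.2,-0.34,0],[0,0,0]]])

```text
t: 4.95
ee_pos: [502.6, -67.8, 178.2]
orientation: [-3.102, 0.499, 0.002]
ft_force: [0.7, 0.1, -1.7]
width: 15.8
grasp_force: 30.0
```

Call:
jog_arm(commands=[[-1,[-0.2,-0.34,0],[0,0,0]],[-1,[-0.2,-0.34,0],[0,0,0]],[-1,[-0.1,-0.17,0],[0,0,0]],[-1,[0,0,0],[0,0,-0.18]],[-1,[0,0,0],[0,0,-0.18]],[-1,[0,0,0],[0,0,-0.18]],[-1,[0,0,0],[0,0,-0.18]],[-1,[0,0,0],[0,0,-0.16]],[-1,[0,0,0],[0,0,0]]])

```text
t: 5.85
ee_pos: [482.3, 27.1, 178.2]
orientation: [-3.087, -0.583, 0.002]
ft_force: [0.3, -0.2, -2.1]
width: 15.9
grasp_force: 30.0
```

Run:
```python
from h import *
togo([476.5,49.3,170],-68.8)
d=grab('wrist'); im=d['image']
hsv=cv2.cvtColor(im,cv2.COLOR_BGR2HSV); P=cloud(d); Z=P[...,2]
c=np.array([490.2,13.8]); near=np.hypot(P[...,0]-c[0],P[...,1]-c[1])
s=(abs(Z-60)<6)&(near<130); print(s.sum(),cv2.minAreaRect(P[s][:,:2].astype(np.float32)),np.median(Z[s]))
cv2.imwrite('pics/w2.png',im); np.savez('w2.npz',**{k:np.array(v) for k,v in d.items()})
```

```text
t 5.85 pos [482.3  27.1 178.2] yaw -68.61 tilt 0.06 z [-0.001  0.    -1.   ] q [0.03 0.28 1.97 0.   0.89 1.23] F [ 0.3 -0.2 -2.1] w 15.9
shift [  2.7 -22.7   8.2] turn deg 0.1875140438659315
27014 ((491.3963317871094, 14.525283813476562), (110.2870864868164, 200.315673828125), 21.24850845336914) 60.65979152509112
```

View pics/w2.png

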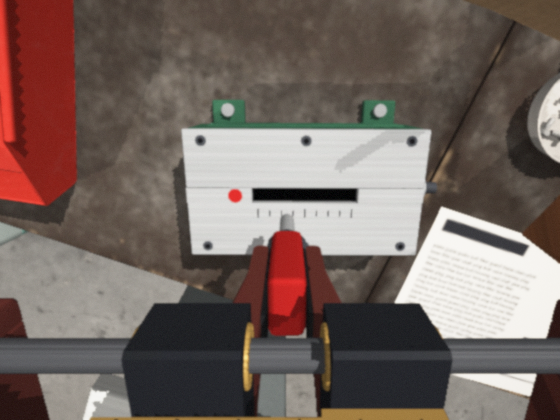

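The wrist view shows the slot from (252,195) to (358,195), the red dot at (235,196), and the pin tip at about (287,217) pointing down.

Run:
```python
from h import *
d=dict(np.load('w2.npz')); im=d['image']; P=cloud(d); K=d['intrinsics']
hsv=cv2.cvtColor(im,cv2.COLOR_BGR2HSV)
m=(hsv[...,2]<60).astype(np.uint8); m[:185]=0; m[205:]=0; m[:,:245]=0; m[:,365:]=0
n,l,s,c=cv2.connectedComponentsWithStats(m); i=1+np.argmax(s[1:,4]); print(s[i],c[i])
v,u=np.nonzero(l==i); X=ray(d,np.c_[u,v],60)[:,:2]; print('slot',X.mean(0),cv2.minAreaRect(X.astype(np.float32)))
r=((hsv[...,0]<8)|(hsv[...,0]>172))&(hsv[...,1]>120); r[:185]=0;r[206:]=0;r[:,:225]=0;r[:,246:]=0
v,u=np.nonzero(r); print('dot',ray(d,[[u.mean(),v.mean()]],60))
# pin shaft points by depth
s=(P[...,2]>95)&(P[...,2]<160); s[:205]=0; s[232:]=0; s[:,:270]=0; s[:,305:]=0
v,u=np.nonzero(s)
for r in range(208,234,2):
    w=u[v==r]
    if len(w): 
        q=P[r,w]; print(r,w.min(),w.max(),q.mean(0).round(1))
def proj(p):
    q=(np.array(p)-d['p'])@d['Rc']; return (K@(q/q[2]))[:2].round(1)
o=get_obs(); T=rot(o['orientation']); e=o['ee_pos']
for k in(0,72.6-50): print(proj(e+T@[0,0,72.6-(0 if k==0 else 40)]))
print('toolx',T[:,0],'tooly',T[:,1],e)
```

```text
[ 253  189  104   12 1141] [304.47239264 194.02804557]
slot [492.42173508  15.05183742] ((491.98516845703125, 14.987628936767578), (9.650921821594238, 86.96370697021484), 21.46999168395996)
dot [[469.81939555  69.55026538  60.        ]]
214 283 289 [486.   29.2 109.8]
216 281 292 [485.7  28.7 112.9]
218 280 292 [485.5  29.  116.9]
220 280 293 [485.5  28.6 120.4]
222 280 293 [485.7  28.7 124.9]
224 280 293 [485.6  28.6 128.6]
226 280 293 [485.7  28.7 132.4]
228 279 293 [485.2  28.9 135.1]
230 279 294 [490.2  30.4 151.8]
[286.8 217.6]
[286.8 239.3]
toolx [ 9.32506611e-01  3.61151915e-01 -8.45065020e-04] tooly [ 3.61151784e-01 -9.32506994e-01 -3.07677354e-04] [482.35474598  27.12827723 178.28683471]
```

Call:
jog_arm(commands=[[-1,[0.045,-0.19,0],[0,0,0]],[-1,[0,0,0.2],[0,0,0]],[-1,[0,0,0],[0,0,0]],[-1,[0,0,0],[0,0,0]]])

```text
t: 6.3
ee_pos: [479.6, 46.4, 158.5]
orientation: [-3.088, -0.579, 0.002]
ft_force: [-0.2, -0.0, -0.2]
width: 15.6
grasp_force: 30.0
```

```bash
cat >> h.py <<'E'
C=np.array([491.5,14.6]); UY=np.array([-.3622,.932]); UX=np.array([.932,.3622])
def unit(off=-0.5):
    o=get_obs(); T=rot(o['orientation']); e=np.array(o['ee_pos'])
    q=e+T@[off,0,72.6]; r=q[:2]-C
    print('t',o['t'],'unit x',(r@UX).round(2),'y',(r@UY).round(2),'tip z',q[2].round(2),'z',T[:,2].round(4),'yaw',np.degrees(np.arctan2(T[1,1],T[0,1])).round(2),'F',o['ft_force'].round(2),'M',o['moment'].round(2),'w',round(o['width'],2))
E
python3 - <<'E'
from h import *
unit()
E
```

```text
t 6.3 unit x -0.15 y 33.92 tip z 85.88 z [-1.5e-03 -1.0e-04 -1.0e+00] yaw -68.78 F [-0.2  -0.01 -0.17] M [ 0.02 -0.03  0.  ] w 15.55
```

Call:
jog_arm(commands=[[-1,[0,0,0.1],[0,0,0]],[-1,[0,0,0.1],[0,0,0]],[-1,[0,0,0.05],[0,0,0]],[-1,[0,0,0.02],[0,0,0]],[-1,[0,0,0.01],[0,0,0]],[-1,[0,0,0.01],[0,0,0]],[-1,[0,0,0],[0,0,0]]])

```text
t: 7.0
ee_pos: [480.2, 46.5, 129.8]
orientation: [3.087, 0.581, 0.0]
ft_force: [-0.1, -0.0, -1.9]
width: 15.8
grasp_force: 30.0
```

Run:
```python
from h import *
unit()
```

```text
t 7.0 unit x 0.57 y 33.76 tip z 57.17 z [ 2.e-04  0.e+00 -1.e+00] yaw -68.68 F [-0.09 -0.04 -1.94] M [0.01 0.03 0.04] w 15.8
```

Call:
jog_arm(commands=[[-1,[-0.004,0,0.02],[0,0,0]],[-1,[0,0,0.02],[0,0,0]],[-1,[0,0,0.02],[0,0,0]],[-1,[0,0,0.02],[0,0,0]],[-1,[0,0,0.02],[0,0,0]],[-1,[0,0,0.02],[0,0,0]],[-1,[0,0,0.01],[0,0,0]],[-1,[0,0,0],[0,0,0]]])

```text
t: 7.8
ee_pos: [479.6, 46.3, 116.5]
orientation: [-3.087, -0.581, 0.001]
ft_force: [-0.3, 0.4, -0.8]
width: 15.9
grasp_force: 30.0
```

Run:
```python
from h import *
unit()
```

```text
t 7.8 unit x -0.11 y 33.83 tip z 43.91 z [-4.e-04 -0.e+00 -1.e+00] yaw -68.68 F [-0.33  0.37 -0.81] M [ 0.03  0.02 -0.03] w 15.87
```

In the slot and free. Now down in 1 mm steps until it touches.

Call:
jog_arm(commands=[[-1,[0,0,0.01],[0,0,0]],[-1,[0,0,0.01],[0,0,0]],[-1,[0,0,0.01],[0,0,0]],[-1,[0,0,0.01],[0,0,0]],[-1,[0,0,0.005],[0,0,0]],[-1,[0,0,0.005],[0,0,0]],[-1,[0,0,0],[0,0,0]]])

```text
t: 8.5
ee_pos: [479.7, 46.3, 111.6]
orientation: [-3.087, -0.581, 0.0]
ft_force: [-0.3, 0.6, -0.8]
width: 15.7
grasp_force: 30.0
```

Run:
```python
from h import *
unit()
```

```text
t 8.5 unit x -0.02 y 33.82 tip z 39.02 z [-1.e-04  0.e+00 -1.e+00] yaw -68.68 F [-0.3   0.55 -0.85] M [0.01 0.01 0.06] w 15.68
```

Call:
jog_arm(commands=[[-1,[0,0,0.005],[0,0,0]],[-1,[0,0,0.005],[0,0,0]],[-1,[0,0,0.005],[0,0,0]],[-1,[0,0,0],[0,0,0]]])

```text
t: 8.9
ee_pos: [479.8, 46.3, 110.5]
orientation: [-3.087, -0.581, -0.0]
ft_force: [-0.7, 0.6, 4.2]
width: 15.7
grasp_force: 30.0
```

Call:
jog_arm(commands=[[-1,[0,0,0.004],[0,0,0]],[-1,[0,0,0],[0,0,0]],[-1,[0,0.02,0],[0,0,0]],[-1,[0,0.02,0],[0,0,0]],[-1,[0,0.02,0],[0,0,0]],[-1,[0,0,0],[0,0,0]]])

```text
t: 9.5
ee_pos: [482.5, 40.9, 110.4]
orientation: [-3.087, -0.581, -0.002]
ft_force: [-1.7, 1.8, 7.4]
width: 15.9
grasp_force: 30.0
```

Run:
```python
from h import *
unit()
```

```text
t 9.5 unit x 0.71 y 27.84 tip z 37.79 z [ 1.1e-03  6.0e-04 -1.0e+00] yaw -68.7 F [-1.68  1.79  7.38] M [0.39 0.34 0.02] w 15.88
```

Call:
jog_arm(commands=[[-1,[-0.005,0.02,0],[0,0,0]],[-1,[0,0.02,0],[0,0,0]],[-1,[0,0.02,0],[0,0,0]],[-1,[0,0.02,0],[0,0,0]],[-1,[0,0.02,0],[0,0,0]],[-1,[0,0.02,0],[0,0,0]],[-1,[0,0,0],[0,0,0]]])

```text
t: 10.2
ee_pos: [486.5, 29.6, 110.4]
orientation: [-3.087, -0.581, -0.002]
ft_force: [-1.0, 1.7, 7.2]
width: 16.0
grasp_force: 30.0
```

Run:
```python
from h import *
unit()
```

```text
t 10.2 unit x 0.36 y 15.82 tip z 37.82 z [ 1.3e-03  6.0e-04 -1.0e+00] yaw -68.7 F [-0.99  1.68  7.2 ] M [0.4  0.28 0.01] w 15.99
```

Call:
jog_arm(commands=[[-1,[-0.002,0.02,0],[0,0,0]],[-1,[0,0.02,0],[0,0,0]],[-1,[0,0,0],[0,0,0]]])

```text
t: 10.5
ee_pos: [487.8, 25.8, 110.4]
orientation: [-3.087, -0.581, -0.002]
ft_force: [-1.0, 1.1, 6.5]
width: 15.9
grasp_force: 30.0
```

Call:
jog_arm(commands=[[-1,[0,0.02,0],[0,0,0]],[-1,[0,0.015,0],[0,0,0]],[-1,[0,0,0],[0,0,0]]])

```text
t: 10.8
ee_pos: [489.0, 22.6, 110.4]
orientation: [-3.087, -0.581, -0.002]
ft_force: [-1.3, 1.4, 6.4]
width: 15.8
grasp_force: 30.0
```

Call:
jog_arm(commands=[[-1,[0,0.015,0.001],[0,0,0]],[-1,[0,0.015,0],[0,0,0]],[-1,[0,0,0],[0,0,0]]])

```text
t: 11.1
ee_pos: [490.1, 19.7, 110.2]
orientation: [-3.087, -0.581, -0.002]
ft_force: [-0.8, 1.3, 5.7]
width: 16.2
grasp_force: 30.0
```

Call:
jog_arm(commands=[[-1,[0,0.015,0.001],[0,0,0]],[-1,[0,0.015,0],[0,0,0]],[-1,[0,0,0],[0,0,0]]])

```text
t: 11.4
ee_pos: [490.5, 16.5, 109.4]
orientation: [3.087, 0.581, -0.0]
ft_force: [0.3, 0.1, -1.2]
width: 15.9
grasp_force: 30.0
```

The press force vanished and the tip dropped, so the socket's edge has been passed. I'll centre a few mm further and lower.

Call:
jog_arm(commands=[[-1,[0,0.015,0],[0,0,0]],[-1,[0,0.012,0],[0,0,0]],[-1,[0,0,0.01],[0,0,0]],[-1,[0,0,0.01],[0,0,0]],[-1,[0,0,0],[0,0,0]]])

```text
t: 11.9
ee_pos: [491.3, 14.2, 107.3]
orientation: [-3.087, -0.581, 0.001]
ft_force: [0.9, 0.2, -1.6]
width: 15.7
grasp_force: 30.0
```

Run:
```python
from h import *
unit()
```

```text
t 11.9 unit x -0.83 y -0.34 tip z 34.74 z [-4.e-04  0.e+00 -1.e+00] yaw -68.68 F [ 0.89  0.2  -1.61] M [0.03 0.05 0.05] w 15.66
```

Call:
jog_arm(commands=[[-1,[0.005,0,0.01],[0,0,0]],[-1,[0,0,0.015],[0,0,0]],[-1,[0,0,0.015],[0,0,0]],[-1,[0,0,0],[0,0,0]]])

```text
t: 12.3
ee_pos: [491.8, 14.4, 103.3]
orientation: [-3.087, -0.581, 0.001]
ft_force: [-0.4, -1.6, -1.4]
width: 15.5
grasp_force: 30.0
```

Run:
```python
from h import *
unit()
```

```text
t 12.3 unit x -0.3 y -0.31 tip z 30.74 z [-4.e-04  0.e+00 -1.e+00] yaw -68.67 F [-0.43 -1.55 -1.38] M [-0.04  0.02  0.02] w 15.47
```

Past the taper and still free. I'll continue down to just above home (tip z 10).

Call:
jog_arm(commands=[[-1,[0,0,0.02],[0,0,0]],[-1,[0,0,0.02],[0,0,0]],[-1,[0,0,0.02],[0,0,0]],[-1,[0,0,0.02],[0,0,0]],[-1,[0,0,0.02],[0,0,0]],[-1,[0,0,0],[0,0,0]]])

```text
t: 12.9
ee_pos: [491.8, 14.4, 93.3]
orientation: [-3.087, -0.581, 0.001]
ft_force: [-0.6, 0.3, -0.6]
width: 15.6
grasp_force: 30.0
```

Call:
jog_arm(commands=[[-1,[0,0,0.02],[0,0,0]],[-1,[0,0,0.02],[0,0,0]],[-1,[0,0,0.015],[0,0,0]],[-1,[0,0,0.015],[0,0,0]],[-1,[0,0,0.01],[0,0,0]],[-1,[0,0,0],[0,0,0]]])

```text
t: 13.5
ee_pos: [491.9, 14.4, 85.4]
orientation: [-3.087, -0.581, 0.0]
ft_force: [0.4, -0.5, -1.8]
width: 15.9
grasp_force: 30.0
```

Run:
```python
from h import *
unit()
```

```text
t 13.5 unit x -0.23 y -0.36 tip z 12.82 z [-3.e-04  0.e+00 -1.e+00] yaw -68.68 F [ 0.41 -0.45 -1.8 ] M [-0.03 -0.   -0.01] w 15.91
```

Call:
jog_arm(commands=[[-1,[0,0,0.01],[0,0,0]],[-1,[0,0,0.01],[0,0,0]],[-1,[0,0,0.005],[0,0,0]],[-1,[0,0,0.003],[0,0,0]],[-1,[0,0,0.002],[0,0,0]],[-1,[0,0,0],[0,0,0]]])

```text
t: 14.1
ee_pos: [492.0, 14.4, 82.7]
orientation: [-3.087, -0.581, 0.0]
ft_force: [0.1, -0.0, -0.3]
width: 15.7
grasp_force: 30.0
```

Call:
jog_arm(commands=[[-1,[0,0,0.005],[0,0,0]],[-1,[0,0,0.005],[0,0,0]],[-1,[0,0,0],[0,0,0]]])

```text
t: 14.4
ee_pos: [492.0, 14.4, 82.5]
orientation: [-3.087, -0.581, -0.0]
ft_force: [-2.9, 1.1, 12.4]
width: 15.8
grasp_force: 30.0
```

Collar seated at 12 N, tip z ≈ 9.9 mm. I'll let go and rise.

Call:
jog_arm(commands=[[1,[0,0,-0.003],[0,0,0]],[1,[0,0,0],[0,0,0]],[1,[0,0,0],[0,0,0]],[1,[0,0,0],[0,0,0]],[1,[0,0,0],[0,0,0]],[1,[0,0,0],[0,0,0]],[1,[0,0,0],[0,0,0]],[1,[0,0,0],[0,0,0]]])

```text
t: 15.2
ee_pos: [492.0, 14.4, 81.9]
orientation: [-3.087, -0.581, 0.0]
ft_force: [0.5, -0.4, 0.3]
width: 76.9
grasp_force: 0.0
```

Call:
jog_arm(commands=[[1,[0,0,-0.1],[0,0,0]],[1,[0,0,-0.3],[0,0,0]],[1,[0,0,-0.3],[0,0,0]],[1,[0,0,-0.3],[0,0,0]],[1,[0,0,0],[0,0,0]],[1,[0,0,0],[0,0,0]]])

```text
t: 15.8
ee_pos: [492.4, 14.4, 182.9]
orientation: [3.087, 0.581, 0.003]
ft_force: [0.3, 0.5, -1.2]
width: 88.2
grasp_force: 0.0
```

Run:
```python
from h import *
d=grab('wrist'); im=d['image']; cv2.imwrite('pics/w3.png',im)
P=cloud(d); Z=P[...,2]; near=np.hypot(P[...,0]-491,P[...,1]-15)
s=(Z>112)&(Z<150)&(near<25); print(s.sum(),cv2.minAreaRect(P[s][:,:2].astype(np.float32)),np.median(Z[s]))
s=(abs(Z-60)<4)&(near>50)&(near<90); print(np.median(Z[s]))
```

```text
905 ((492.3175354003906, 14.88541030883789), (27.12148666381836, 15.573177337646484), 21.64426612854004) 122.25245737270771
60.66654775688053
```

View pics/w3.png

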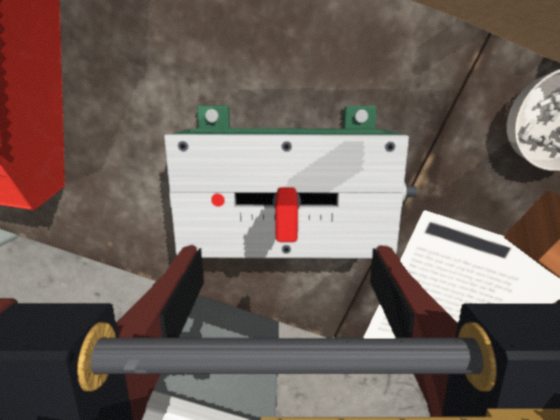

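The pin stands home and upright at about (287,215), its handle top 62 mm above the cover as it should be, and the gripper is clear.

```bash
python3 -c "
from workcell import close_job; print(close_job())"
```

```text
the job is handed in; nothing more can be done
None
```

The locking pin is fully home in the carriage's socket, upright and released; the highest press I read was about 12 N, no bystander was touched, and the job is handed in (no verdict was returned).

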